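Press a filter cover home in the bench trigger clamp

ROBOT

A 6-joint arm with a two-finger parallel gripper is mounted at the origin on a cart in front of the work surface, level with it; the furniture and walls round the work are solid. World frame = base frame: x ahead of the robot, y to its left, z up, the work surface at z = 0. Lengths are in m, angles in degrees, forces in N, time in s.
With the tool pointing down it reaches from about 0.4 to 0.825 m from the base axis. Payload 7 kg.
Tool frame: the origin (TCP) lies at the very end of the fingers, on their centre line; the grasp point (between the pads) lies 19 mm behind it (ctrl.pinch_z is the distance from the TCP to the grasp point, in m); z points along the fingers, x is the direction in which the jaws open and shut, and the axes are right-handed (so a half turn about z gives the same grasp; the last joint's range is limited). The gripper opens to 88 mm and grips with 3 to 60 N. Pads are 19 mm wide; open, the fingers measure 130 mm over their backs; the gripper's body (78 mm by 193 mm) begins 47 mm behind the grasp point.
Start: joints at [87.955, 20.546, 0.682, 0, -70.136, -16.507], TCP at [0.215, 0.64, 0.194] pointing down, gripper open.
Joint ranges: [-176.03, 176.03], [-82.01, 121.73], [-58.28, 71.71], [-173.87, 95.51], [-174.79, -0.11], [-173.66, 173.66]. Speed limits (degrees/s): [136.94, 136.94, 172.46, 180, 180, 180].

INTERFACE

Orientations are given as [roll, pitch, yaw] about the fixed x, y, z axes, in that order (R = Rz(yaw) Ry(pitch) Rx(roll)).
In Python, from plant import ctrl gives the robot as it stands.
- The arm moves only by the tool carry_out, never from a script. Its argument "increments" is a list of rows, each a list of 7 numbers: the turn, a rotation vector about the world's x, y, z in degrees, then the shift along the world's x, y, z in mm, then the closure, from 0 (fully open) to 1 (shut). In form: [[ax, ay, az, dx, dy, dz, grip], ...]. A call has 1 to 20 rows; each row is the pose to reach, as a shift and turn from the pose commanded when the call began; what a row does not reach only later rows make up. A row lasts 1/8 s, in which the tool goes at most 62.5 mm and 10.7 degrees, less where a joint would pass 70% of its speed; a pose out of reach is approached as far as the arm can. A call with a gripper value outside its range is refused whole. The fingers move at their own pace and stop on an object; the grip force is fixed at half the most. Time passes only in rows, so rows that repeat a pose let the fingers close. It gives the time, the measured TCP pose, the force and the opening at its end, in the units of the state.
- ctrl.get_obs(): the state, without advancing time (a new reading comes with each control period).
- ctrl.snapshot(name): name is "scene" or "top" or "wrist"; returns a dict with "pixels" (384x512x3 uint8, blue, green, red), "intrinsics" (3x3 intrinsics, pixels), "rvec" (rotation vector, rad) and "tvec" (3), from world to camera coordinates, as OpenCV has them; the wrist camera has in their place "hand_eye" (4x4, takes a point from camera to tool coordinates, whose origin is the TCP and whose axes are the tool frame's). Camera axes: x right, y down, z forward; pixel columns grow to the right and rows downward; lengths in m; the calibration is good to about 2 mm. A picture is of the moment at which its call begins: read the wrist's pose just before it. There is no depth.
- ctrl.close_job(): hands the job in, once; it reports no verdict.
Trained networks look in a picture, given as the dict that the camera call returned (one of the last four; its "shot" number tells which), for a name from the list of things; names that differ only in an ending like _2 or _b are one class to them, and where a whole thing is asked for, a point or a joint stands for the part that bears it (a point fixed in the world has none). Each returns a list of dicts, best first, with "confidence" (0 to 1); they miss things now and then, are a little off and sometimes report something else, mostly with a low value. They report only what shows in the picture. A call takes as long as a camera call. They do not tell look-alikes from the thing itself.
- ctrl.search_frame(picture, label): "centre" ([x, y, z] in m, in world coordinates, good to about 4 mm: the middle of the surface that is visible of it).
- ctrl.outline_of(picture, label): "pixels" (384x512 bool, what is visible of it).
The state is a dict: "clock": time; "joint_pos": joint angles; "qvel": joint speeds; "tau": joint torques, N m; "tool_pos": TCP position; "orientation": TCP orientation; "force": force on the tool from outside, world axes, zero at the start; "moment": the same for the moment, N m; "opening": finger opening in m.
Only numpy, scipy, OpenCV 4.12 (cv2) and the standard library are available. Lean on these libraries where they do the work, as an engineer would, in place of code of your own. Each camera call takes 0.05 s, during which the arm holds its last target. There are 200 camera calls.

TASK

The brass cover of the RF filter housing has only been started on by hand. Stand the housing upright on the rails between the jaws of the trigger clamp, cover in line with the bar, and pump the trigger until the clamp has pressed the cover fully home; then push the red release lever back and slide the jaw head all the way back with it. Leave the finished housing standing on the rails between the jaws, trigger and lever let go, and do not shift the loose things around it.

Things in the scene. Friction and masses are not known exactly. Their poses are not given: they have to be found in the camera images.
- filter_housing: Loose RF filter housing: silver block 46 (x) x 28 (y) x 36 mm high, 0.2 to 0.4 kg, brass socket 7 mm wide, 8.5 mm tall on top. Push-fit brass cover, same 46 x 36 outline, 14 mm long, on its -y end; dark metal shows in the seam while it stands proud. Origin: centre of the block's underside, z up; block spans y -14 to +14 mm. Grip across x, on the silver block.
- cover_face (a point): Centre of the brass cover's outer end face, 18 mm above the housing's underside; 28 mm from the housing's origin along its -y when home, farther by the joint value.
- cover (a joint): Slide of the brass cover in m: 0 = fully home, rim against the silver block; positive = standing proud (starts 0.007 to 0.0095, stop at 0.010). A tight push fit: it moves under about 6 N and stays where it is left.
- clamp: Trigger clamp fixed to the bench: grey bed 96 (x) x 248 (y) x 12 mm, two bright rails along y (14 mm wide, centred at x = +-17 mm, tops 26 mm above the bench), toothed bar between them. Origin: centre of the bed's underside, z up; +y points to the fixed jaw (54 mm wide, top 64 mm above the bench). The work stands on the rails, centred on x = 0, its y along the bar.
- fixed_face (a point): Point on the black rubber face of the fixed jaw, on the centre line at rail height; the face looks to the clamp's -y.
- jaw_face (a point): Point on the black rubber face of the moving jaw head, on the centre line at rail height, looking to the clamp's +y; faces reach 2 to 36 mm above the rails. Jaw tower 50 mm wide, top 64 mm above the bench. The head also carries the trigger and, 109 to 133 mm behind the face (toward -y), a fixed black pistol grip, top 137 mm above the bench.
- jaw_head (a joint): Travel of the jaw head along the bar in m: 0 = fully back at its stop (68 mm between the faces), positive = toward the fixed jaw; starts 0 to 0.002, end 0.05. Drags with about 3 N. A pawl in the teeth keeps it from moving back (5 mm of play) until the release lever is pushed.
- trigger (a joint): Silver trigger with black facing, in rad: 0 = rest, 0.55 = fully squeezed; its top swings to the clamp's -y (toward the grip) about a pin 48 mm above the bench, 80 mm behind the jaw face. Spring return. A full squeeze and full return advance the head 5 mm (first 0.25 rad idle). Takes 1 to 3 N at the pad when idle, 5 to 20 N driving the head; once the cover is home it goes stiff part-way.
- trigger_pad (a point): Centre of the trigger's front face (looking to +y of the clamp), 70 mm up the trigger from its pin, 118 mm above the bench; moves with it, 38 mm back relative to the head in a full squeeze. Trigger 14 to 20 mm wide, 9 thick, 84 long, leaning 0.25 rad forward at rest. Push it from the front (40 mm free between it and the red lever) or squeeze it against the grip.
- release_lever (a joint): Red release lever on the jaw tower in rad: rests at 0 to 0.25 as its pawl stands on the teeth (twitches as the head advances), 0.45 = fully back at its stop. Its top pushed toward the clamp's -y with 2 to 4 N lifts the pawl, free from 0.38; pushing on against the stop slides the head back (about 3 N). Springs back when let go. Leave the trigger at rest meanwhile.
- release_pad (a point): Centre of the front face of the red lever's paddle (22 wide, 22 high, 7 mm thick), 25 mm above its pin, 92 mm above the bench, 12 mm behind the jaw face; looks to the clamp's +y, moves with lever and head. Space above the jaws in front of it is free: the housing on the rails, with its socket, tops out 71 mm above the bench.
- adapter_5: Loose coaxial adapter, 21 x 38 x 21 mm, white and gold, bystander; origin centre of underside.
- load_716: Loose round coaxial load, 34 mm wide, 32 mm high, white, bystander; origin centre of underside.
- attenuator: Loose finned coaxial attenuator, 25 x 74 x 25 mm, lying, bystander; origin centre of underside.
- loupe: Loose black stand loupe, 38 mm wide, 43 mm high, bystander; origin centre of underside.
Not all that is in view belongs to the job. Leave any blue, green or pink look-alike of the filter_housing alone.

How it is judged:
By the outcome, as a careful person would: the job done as asked, in the order asked, and still so for the second after the job is handed in, with the robot touching nothing.
It also fails if it takes over 61 s, if anything falls off the work surface, if the arm or the gripper's body presses on something with over 40 N, if the wrist force passes 120 N, or if a joint passes its speed limit or range.

## Working session

There is one attempt and no reset: what is moved stays moved. The work goes in short steps, Python scripts to look and compute and a tool call to move; the robot and the scene stay as the last step left them, time stands still between calls to the robot, and variables do not carry over. Pictures are saved under pics/ and viewed, about 8 in all and at most 12, crops included, and the job is handed in when it is done.

Besides the shell and the picture viewer there is one more tool, called after ">>>" as name([rows], argument=value, ...), one row to a line, values as JSON. carry_out: Moves the arm, as the interface text tells. Its arguments: {"type":"object","properties":{"increments":{"type":"array"}},"required":["increments"]}

```bash
mkdir -p pics; cat > h.py <<'E'
import numpy as np, cv2, json
from plant import ctrl
def cam(p,o=None):
    K=np.array(p["intrinsics"],float)
    if "rvec" in p:
        R=cv2.Rodrigues(np.array(p["rvec"],float))[0]; t=np.array(p["tvec"],float).ravel()
    else:
        from scipy.spatial.transform import Rotation as Ro
        T=np.eye(4);T[:3,:3]=Ro.from_euler('xyz',o["orientation"],degrees=True).as_matrix();T[:3,3]=o["tool_pos"]
        W=np.linalg.inv(T@np.array(p["hand_eye"])); R=W[:3,:3];t=W[:3,3]
    return K,R,t
def ray(p,u,v,z,o=None):
    K,R,t=cam(p,o); d=R.T@np.linalg.solve(K,[u,v,1]); c=-R.T@t
    return c+d*(z-c[2])/d[2]
def proj(p,X,o=None):
    K,R,t=cam(p,o); q=K@(R@np.array(X)+t); return q[:2]/q[2]
E
python3 - <<'E'
from h import *
o=ctrl.get_obs();print({k:np.round(v,3).tolist() for k,v in o.items()})
a=[]
for n in ["scene","top"]:
    p=ctrl.snapshot(n); cv2.imwrite(f"pics/{n}0.png",p["pixels"]); print(n)
    K,R,t=cam(p);print(np.round(-R.T@t,3))
    for l in ["filter_housing","cover_face","fixed_face","jaw_face","trigger_pad","release_pad","adapter_5","load_716","attenuator","loupe","clamp"]:
        print(l,[(np.round(d["centre"],3).tolist(),round(d["confidence"],2),np.round(proj(p,d["centre"])).tolist()) for d in ctrl.search_frame(p,l)][:3])
E
```

```text
{'clock': 0.0, 'joint_pos': [87.953, 20.59, 0.632, -0.019, -70.134, -16.506], 'qvel': [-0.05, -0.023, 0.181, -0.119, -0.0, 0.047], 'tau': [-0.0, -58.271, 29.305, 6.997, 0.007, -0.0], 'tool_pos': [0.215, 0.639, 0.194], 'orientation': [-179.991, -0.093, -108.559], 'force': [-0.8, 0.23, 1.185], 'moment': [-0.006, 0.014, -0.002], 'opening': 0.087}
scene
[-0.083 -0.633  0.693]
filter_housing [([0.412, -0.186, 0.036], 0.86, [284.0, 255.0]), ([0.482, -0.257, 0.03], 0.82, [322.0, 258.0]), ([0.419, -0.42, 0.037], 0.81, [362.0, 310.0])]
cover_face [([0.501, -0.361, 0.028], 0.76, [360.0, 278.0]), ([0.419, -0.197, 0.024], 0.62, [289.0, 259.0]), ([0.418, -0.432, 0.038], 0.56, [366.0, 314.0])]
fixed_face [([0.468, 0.134, 0.039], 0.84, [226.0, 192.0]), ([0.486, 0.13, 0.092], 0.56, [231.0, 177.0])]
jaw_face [([0.48, 0.118, 0.054], 0.91, [232.0, 189.0]), ([0.365, -0.127, 0.012], 0.37, [255.0, 257.0])]
trigger_pad [([0.483, 0.129, 0.093], 0.71, [230.0, 177.0])]
release_pad []
adapter_5 [([0.362, -0.129, 0.011], 0.42, [255.0, 259.0])]
load_716 [([0.383, -0.342, 0.023], 0.53, [323.0, 301.0])]
attenuator
[... 314 characters left out ...]
, -0.159, 0.038], 0.63, [303.0, 194.0]), ([0.509, -0.36, 0.036], 0.56, [363.0, 195.0]), ([0.5, -0.267, 0.033], 0.48, [335.0, 198.0])]
fixed_face [([0.482, 0.175, 0.021], 0.59, [203.0, 203.0])]
jaw_face [([0.484, 0.134, 0.054], 0.57, [215.0, 202.0])]
trigger_pad [([0.483, 0.13, 0.099], 0.45, [215.0, 201.0])]
release_pad []
adapter_5 [([0.498, -0.264, 0.034], 0.68, [334.0, 198.0]), ([0.368, -0.118, 0.018], 0.55, [290.0, 237.0])]
load_716 [([0.491, 0.169, 0.021], 0.7, [205.0, 200.0]), ([0.484, 0.126, 0.099], 0.36, [216.0, 201.0])]
attenuator [([0.597, -0.143, 0.022], 0.59, [298.0, 169.0])]
loupe [([0.483, 0.368, 0.036], 0.66, [145.0, 202.0])]
clamp [([0.492, 0.171, 0.024], 0.9, [205.0, 200.0])]
```

```bash
python3 - <<'E'
import cv2,numpy as np
a=cv2.imread("pics/scene0.png")[140:350,170:420]; b=cv2.imread("pics/top0.png")[130:270,120:390]
a=cv2.resize(a,(750,630)); 
cv2.imwrite("pics/s1.png",cv2.resize(a,(714,600),interpolation=3)); cv2.imwrite("pics/t1.png",cv2.resize(b,(800,415),interpolation=3))
E
```

```text
(no output)
```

View pics/s1.png

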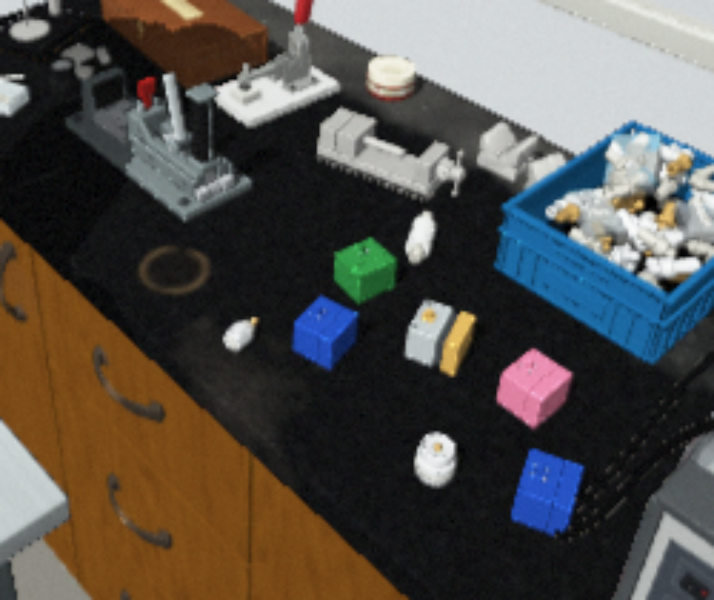

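View pics/t1.png

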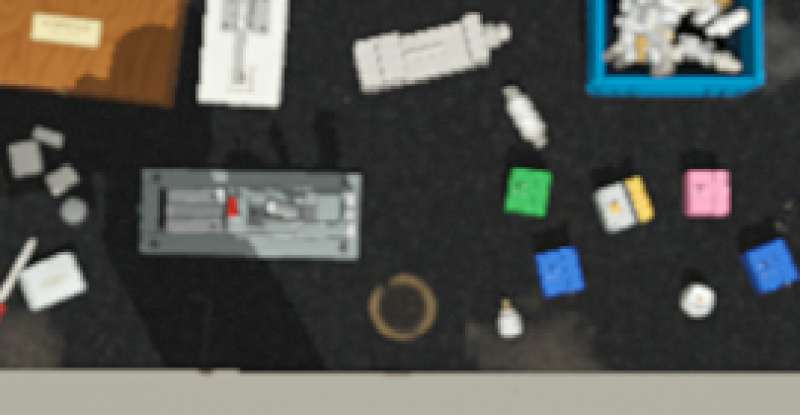

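The clamp lies along world y with its fixed jaw at +y. The real housing (silver with brass) is near (0.49, -0.25) with its cover toward -y. Next I look at both from the wrist camera.

>>> carry_out([
  [0,0,-10,35,-60,30,0],
  [0,0,-20,70,-115,60,0],
  [0,0,-30,95,-170,90,0],
  [0,0,-40,120,-225,110,0],
  [0,0,-50,140,-280,130,0],
  [0,0,-60,165,-335,150,0],
  [0,0,-71.5,190,-390,156,0],
  [0,0,-71.5,215,-445,156,0],
  [0,0,-71.5,240,-500,156,0],
  [0,0,-71.5,250,-530,156,0],
  [0,0,-71.5,260,-540,156,0],
  [0,0,-71.5,260,-540,156,0],
  [0,0,-71.5,260,-540,156,0],
])

```text
clock: 2.82
tool_pos: [0.4746, 0.1006, 0.3503]
orientation: [180.0, -0.0, 180.0]
force: [0.8, 0.4, -0.5]
opening: 0.0877
```

```bash
python3 - <<'E'
from h import *
o=ctrl.get_obs();print(np.round(o["joint_pos"],1),o["tool_pos"],o["orientation"],o["clock"])
p=ctrl.snapshot("wrist"); cv2.imwrite("pics/w1.png",p["pixels"]); print(np.round(p["hand_eye"],3),np.round(p["intrinsics"]))
np.savez("w1.npz",o=o,p=p)
ls=["fixed_face","jaw_face","trigger_pad","release_pad","clamp"]
for l in ls:
    print(l,[(np.round(d["centre"],3).tolist(),round(d["confidence"],2),np.round(proj(p,d["centre"],o)).tolist()) for d in ctrl.search_frame(p,l)][:3])
E
```

```text
[ 35.3  -1.5  -6.5  -0.  -85.1 -35.3] [0.47456061 0.10064146 0.35033154] [ 1.79994995e+02 -1.45453789e-02  1.79980016e+02] 2.825
[[ 1.    -0.001 -0.001 -0.   ]
 [ 0.002  0.95   0.312 -0.085]
 [ 0.    -0.312  0.95  -0.189]
 [ 0.     0.     0.     1.   ]] [[283.   0. 256.]
 [  0. 283. 191.]
 [  0.   0.   1.]]
fixed_face [([0.485, 0.155, 0.025], 0.89, [251.0, 176.0]), ([0.367, -0.119, 0.022], 0.63, [324.0, 9.0])]
jaw_face [([0.484, 0.129, 0.06], 0.72, [251.0, 167.0]), ([0.488, 0.184, 0.1], 0.47, [249.0, 205.0])]
trigger_pad [([0.483, 0.127, 0.1], 0.67, [251.0, 172.0]), ([0.612, -0.126, 0.017], 0.36, [171.0, 6.0])]
release_pad [([0.483, 0.18, 0.102], 0.65, [251.0, 203.0])]
clamp [([0.484, 0.156, 0.026], 0.81, [251.0, 177.0])]
```

View pics/w1.png

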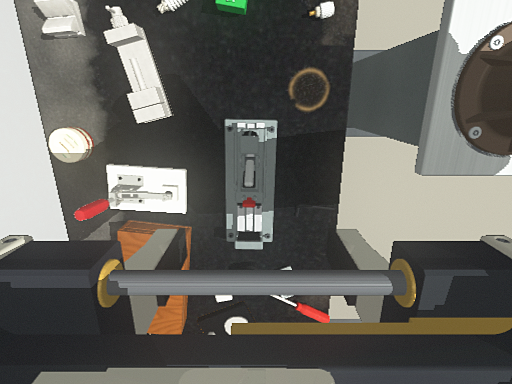

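The wrist image shows the clamp bed at columns 225-277 and rows 120-248, with the red lever at (249,203). The gripper's wide body runs along x. I'll measure the bed edges in an enlarged crop.

```bash
python3 - <<'E'
from h import *
d=np.load("w1.npz",allow_pickle=True);o=d["o"].item();p=d["p"].item()
im=p["pixels"]
for u,v in [(225,120),(277,120),(225.5,242),(273,242)]: print(u,v,np.round(ray(p,u,v,.012,o),4))
cv2.imwrite("pics/w1c.png",cv2.resize(im[110:260,210:290],(320*1,600),interpolation=cv2.INTER_CUBIC))
E
```

```text
225 120 [0.5315 0.0528 0.012 ]
277 120 [0.4371 0.053  0.012 ]
225.5 242 [0.5394 0.3003 0.012 ]
273 242 [0.4403 0.3005 0.012 ]
```

View pics/w1c.png

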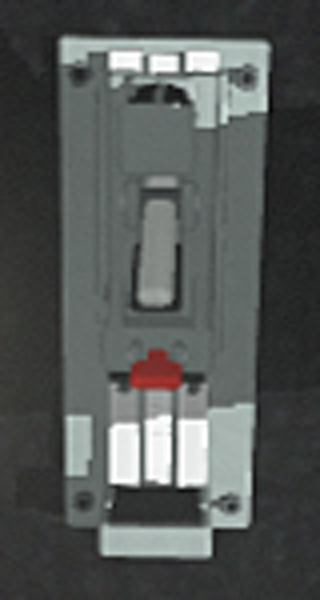

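>>> carry_out([
  [0,0,0,10,-60,-10,0],
  [0,0,0,15,-115,-30,0],
  [0,0,0,15,-170,-60,0],
  [0,0,0,15,-220,-90,0],
  [0,0,0,15,-260,-100,0],
  [0,0,0,15,-280,-110,0],
  [0,0,0,15,-280,-110,0],
  [0,0,0,15,-280,-110,0],
])

```text
clock: 4.12
tool_pos: [0.49, -0.1797, 0.2408]
orientation: [-180.0, 0.0, 180.0]
force: [0.7, -0.3, 0.2]
opening: 0.0875
```

```bash
python3 - <<'E'
from h import *
o=ctrl.get_obs();print(o["tool_pos"],o["orientation"],o["clock"])
p=ctrl.snapshot("wrist"); 
np.savez("w2.npz",o=o,p=p)
for l in ["filter_housing","cover_face"]:
    print(l,[(np.round(d["centre"],3).tolist(),round(d["confidence"],2),np.round(proj(p,d["centre"],o)).tolist()) for d in ctrl.search_frame(p,l)][:5])
cv2.imwrite("pics/w2.png",p["pixels"])
u,v=proj(p,[.49,-.26,.03],o).astype(int);print(u,v)
u=max(u,70);v=max(v,60)
cv2.imwrite("pics/w2c.png",cv2.resize(p["pixels"][v-60:v+60,u-70:u+70],(700,600),interpolation=cv2.INTER_CUBIC))
E
```

```text
[ 0.4900319  -0.17969369  0.24078402] [-1.79995966e+02  2.26582678e-02  1.79960352e+02] 4.125
filter_housing [([0.499, -0.252, 0.032], 0.94, [250.0, 108.0]), ([0.511, -0.342, 0.037], 0.79, [239.0, 32.0]), ([0.422, -0.18, 0.034], 0.6, [305.0, 161.0]), ([0.512, -0.144, 0.036], 0.58, [241.0, 186.0])]
cover_face [([0.421, -0.197, 0.037], 0.71, [306.0, 150.0]), ([0.5, -0.262, 0.037], 0.61, [249.0, 101.0]), ([0.508, -0.159, 0.039], 0.6, [244.0, 176.0]), ([0.509, -0.36, 0.039], 0.58, [241.0, 15.0])]
256 102
```

View pics/w2c.png

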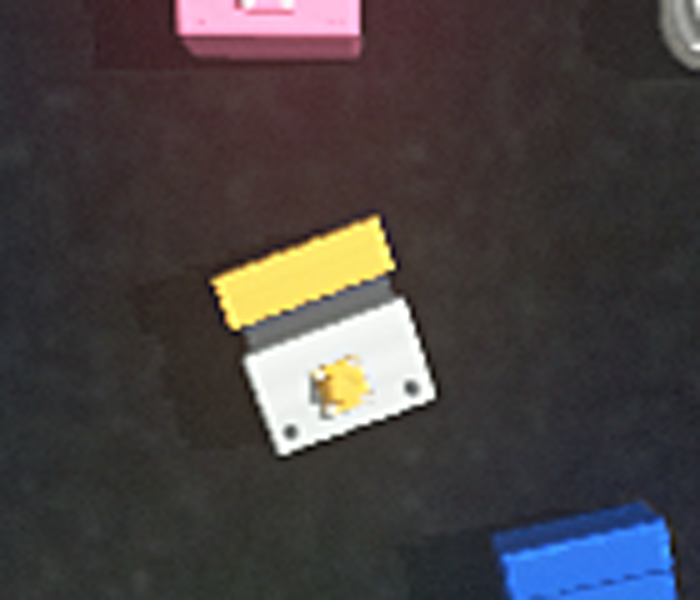

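The crop shows the housing's block-top corners at crop (245,357), (403,297), (437,398) and (281,456). The dark seam is open and the cover points to -y, with the housing yawed about 20°.

```bash
python3 - <<'E'
from h import *
d=np.load("w2.npz",allow_pickle=True);o=d["o"].item();p=d["p"].item()
c=[(245,357),(403,297),(437,398),(281,456)]
P=np.array([ray(p,186+(a+.5)/5-.5,42+(b+.5)/5-.5,.036,o) for a,b in c]);print(np.round(P,4))
print("centre",P.mean(0), "sizes",[np.linalg.norm(P[i]-P[(i+1)%4]).round(4) for i in range(4)])
ax=P[0]+P[3]-P[1]-P[2]; ay=P[2]+P[3]-P[0]-P[1]
print("yaw",np.degrees(np.arctan2(ax[1],ax[0])),np.degrees(np.arctan2(-ay[0],ay[1])))
cv=[(212,280),(378,214),(393,270),(233,331)]
Q=np.array([ray(p,186+(a+.5)/5-.5,42+(b+.5)/5-.5,.036,o) for a,b in cv]);print(np.round(Q,4))
print("cover end from centre",np.linalg.norm((Q[0]+Q[1])/2-P.mean(0)))
d=np.load("w1.npz",allow_pickle=True);o=d["o"].item();p=d["p"].item()
f=lambda a,b,z:np.round(ray(p,210+(a+.5)/4-.5,110+(b+.5)/4-.5,z,o),4)
print("bed",[f(a,b,.012) for a,b in [(60,38),(270,38),(65,525),(252,525)]])
print("fix",[f(a,b,.064) for a,b in [(100,523),(213,523),(100,558),(213,558)]])
print("rails",[f(a,450,.026) for a in (108,140,178,210)])
print("lever base", f(155,385,.09),f(155,360,.1))
E
```

```text
[[ 0.5195 -0.2461  0.036 ]
 [ 0.4771 -0.2613  0.036 ]
 [ 0.4677 -0.2352  0.036 ]
 [ 0.5103 -0.2198  0.036 ]]
centre [ 0.49363317 -0.24059926  0.036     ] sizes [np.float64(0.045), np.float64(0.0278), np.float64(0.0453), np.float64(0.0278)]
yaw 19.86115881267166 19.60749440461527
[[ 0.5277 -0.2657  0.036 ]
 [ 0.4838 -0.282   0.036 ]
 [ 0.4798 -0.2681  0.036 ]
 [ 0.5225 -0.2528  0.036 ]]
cover end from centre 0.03541333026369431
bed [array([0.5321, 0.0513, 0.012 ]), array([0.4369, 0.0514, 0.012 ]), array([0.5385, 0.2977, 0.012 ]), array([0.4411, 0.2979, 0.012 ])]
fix [array([0.5158, 0.2689, 0.064 ]), array([0.4627, 0.269 , 0.064 ]), array([0.5163, 0.2874, 0.064 ]), array([0.4626, 0.2875, 0.064 ])]
rails [array([0.514 , 0.2487, 0.026 ]), array([0.4982, 0.2487, 0.026 ]), array([0.4793, 0.2488, 0.026 ]), array([0.4635, 0.2488, 0.026 ])]
lever base [0.4885 0.1895 0.09  ] [0.488  0.1746 0.1   ]
```

>>> carry_out([
  [0,0,10,2,-30,-40,0],
  [0,0,19.7,3.6,-61,-90,0],
  [0,0,19.7,3.6,-61,-140,0],
  [0,0,19.7,3.6,-61,-185,0],
  [0,0,19.7,3.6,-61,-215,0],
  [0,0,19.7,3.6,-61,-228,0],
  [0,0,19.7,3.6,-61,-234,0],
  [0,0,19.7,3.6,-61,-234,0],
  [0,0,19.7,3.6,-61,-234,0.3],
  [0,0,19.7,3.6,-61,-234,0.6],
  [0,0,19.7,3.6,-61,-234,1],
  [0,0,19.7,3.6,-61,-234,1],
  [0,0,19.7,3.6,-61,-234,1],
])

```text
clock: 5.9
tool_pos: [0.4933, -0.2411, 0.0065]
orientation: [-180.0, 0.0, -160.4]
force: [-0.6, 0.6, -0.9]
opening: 0.0433
```

>>> carry_out([
  [0,0,0,0,0,15,1],
  [0,0,0,0,0,50,1],
  [0,0,0,0,10,100,1],
  [0,0,-5,0,35,150,1],
  [0,0,-10,0,75,185,1],
  [0,0,-15,0,125,193,1],
  [0,0,-20.8,0,180,193,1],
  [0,0,-20.8,-1,235,193,1],
  [0,0,-20.8,-2,290,193,1],
  [0,0,-20.8,-3,345,193,1],
  [0,0,-20.8,-4,400,193,1],
  [0,0,-20.8,-4,450,193,1],
  [0,0,-20.8,-4,490,193,1],
  [0,0,-20.8,-4,520,193,1],
  [0,0,-20.8,-4,536,193,1],
  [0,0,-20.8,-4,541,193,1],
  [0,0,-20.8,-4,541,193,1],
  [0,0,-20.8,-4,541,193,1],
])

```text
clock: 8.15
tool_pos: [0.4894, 0.299, 0.1997]
orientation: [180.0, 0.0, 178.8]
force: [0.3, -0.6, -0.5]
opening: 0.0003
```

```bash
python3 - <<'E'
from h import *
o=ctrl.get_obs();print(o["tool_pos"],o["orientation"],o["opening"],np.round(o["force"],2),o["clock"])
p=ctrl.snapshot("wrist"); np.savez("w3.npz",o=o,p=p)
for l in ["fixed_face","jaw_face","release_pad","trigger_pad"]:
    print(l,[(np.round(d["centre"],3).tolist(),round(d["confidence"],2),np.round(proj(p,d["centre"],o)).tolist()) for d in ctrl.search_frame(p,l)][:2])
for q in [(.489,.269,.064),(.489,.2,.064),(.485,.05,.012)]: print(q,proj(p,q,o))
cv2.imwrite("pics/w3.png",cv2.resize(p["pixels"][:300,130:380],(720,864),interpolation=cv2.INTER_CUBIC)[:600])
E
```

```text
[0.48943577 0.2990224  0.19971872] [1.79993390e+02 5.56981777e-03 1.78801143e+02] 0.00026156961758705367 [ 0.28 -0.56 -0.47] 8.15
fixed_face [([0.489, 0.19, 0.026], 0.8, [255.0, 77.0])]
jaw_face []
release_pad [([0.484, 0.184, 0.102], 0.49, [260.0, 65.0])]
trigger_pad [([0.483, 0.143, 0.129], 0.71, [261.0, 5.0])]
(0.489, 0.269, 0.064) [256.39880497 148.49159617]
(0.489, 0.2, 0.064) [254.97436544  84.60268862]
(0.485, 0.05, 0.012) [255.57136061 -60.69603505]
```

View pics/w3.png

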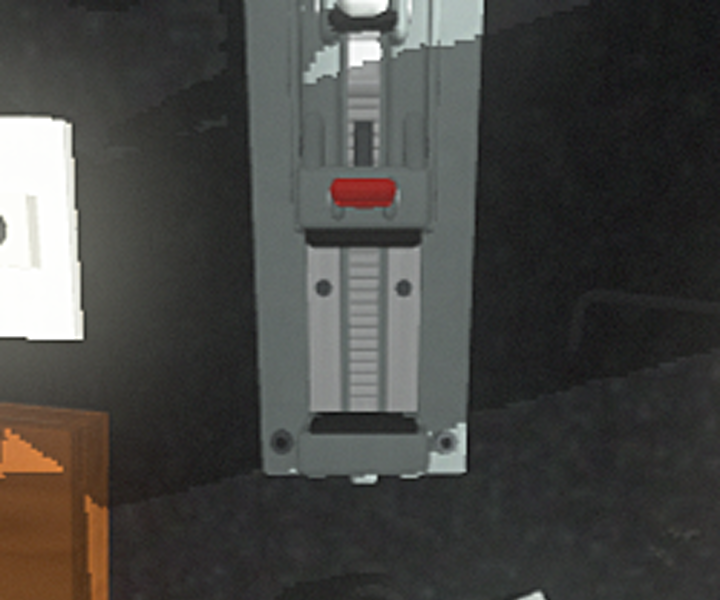

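The view shows the clamp clearly (moving rubber at crop rows 229-247, fixed rubber at 413-433). However, the gripper is empty, so I need to find the housing.

```bash
python3 - <<'E'
from h import *
d=np.load("w3.npz",allow_pickle=True);o=d["o"].item();p=d["p"].item()
f=lambda a,b,z:np.round(ray(p,130+(a+.5)/2.88-.5,(b+.5)/2.88-.5,z,o),4)
print("fixed jaw top front",f(300,433,.064),f(428,433,.064),"rubber top edge",f(312,413,.062),f(416,413,.062),f(312,413,.026))
print("jaw rubber: metal edge top",f(300,229,.064),f(430,229,.064),"rubber front",f(308,247,.062),f(420,247,.062),f(308,247,.028))
print("rails y=400",[f(a,400,.026) for a in(310,341,387,417)],"y=260",[f(a,260,.026) for a in(307,342,385,421)])
print("bed far",[f(a,472,.012) for a in(263,467)], "bed at row 10",[f(245,10,.012),f(484,10,.012)])
print("lever",f(363,178,.103),f(363,207,.081))
for n in ["top","scene"]:
    p=ctrl.snapshot(n)
    print([(np.round(d["centre"],3).tolist(),round(d["confidence"],2)) for d in ctrl.search_frame(p,"filter_housing")])
    if n=="top":
        cv2.imwrite("pics/t2.png",cv2.resize(p["pixels"][160:250,270:390],(800,600),interpolation=3))
E
```

```text
fixed jaw top front [0.5151 0.2702 0.064 ] [0.4638 0.2713 0.064 ] rubber top edge [0.5101 0.2626 0.062 ] [0.4684 0.2635 0.062 ] [0.5125 0.2679 0.026 ]
jaw rubber: metal edge top [0.5115 0.1941 0.064 ] [0.4632 0.1951 0.064 ] rubber front [0.5089 0.2003 0.062 ] [0.4668 0.2013 0.062 ] [0.5111 0.1989 0.028 ]
rails y=400 [array([0.5131, 0.2622, 0.026 ]), array([0.4994, 0.2625, 0.026 ]), array([0.4791, 0.2629, 0.026 ]), array([0.4658, 0.2632, 0.026 ])] y=260 [array([0.5119, 0.2039, 0.026 ]), array([0.4972, 0.2042, 0.026 ]), array([0.4791, 0.2046, 0.026 ]), array([0.464, 0.205, 0.026])]
bed far [array([0.5378, 0.2972, 0.012 ]), array([0.4415, 0.2994, 0.012 ])] bed at row 10 [array([0.5334, 0.1088, 0.012 ]), array([0.4378, 0.111 , 0.012 ])]
lever [0.4877 0.1817 0.103 ] [0.4879 0.1885 0.081 ]
[([0.509, -0.34, 0.035], 0.76), ([0.42, -0.177, 0.043], 0.74), ([0.512, -0.141, 0.04], 0.6), ([0.496, -0.249, 0.034], 0.55), ([0.431, -0.414, 0.032], 0.54)]
[([0.419, -0.419, 0.041], 0.95), ([0.412, -0.185, 0.035], 0.89), ([0.498, -0.352, 0.028], 0.75), ([0.5, -0.149, 0.034], 0.75), ([0.482, -0.256, 0.029], 0.68), ([0.587, -0.149, 0.019], 0.44)]
```

View pics/t2.png

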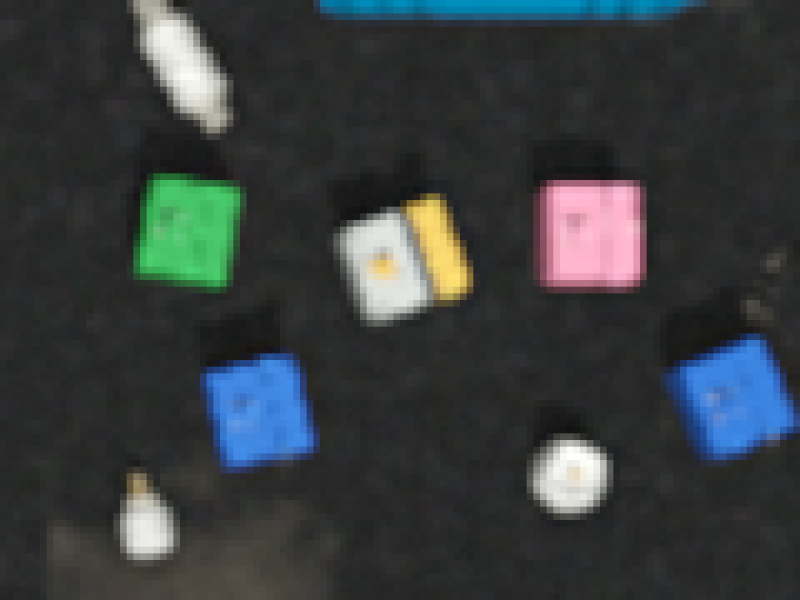

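>>> carry_out([
  [0,0,1,0,-40,20,0],
  [0,0,1,0,-95,40,0],
  [0,0,1,0,-150,40,0],
  [0,0,1,0,-205,40,0],
  [0,0,1,0,-260,40,0],
  [0,0,1,0,-315,40,0],
  [0,0,1,0,-370,40,0],
  [0,0,1,0,-420,20,0],
  [0,0,1.2,0,-460,0,0],
  [0,0,1.2,0,-482,-10,0],
  [0,0,1.2,0,-484,-10,0],
  [0,0,1.2,0,-484,-10,0],
])

```text
clock: 10.1
tool_pos: [0.4896, -0.184, 0.1898]
orientation: [-180.0, 0.0, -180.0]
force: [0.7, 0.1, 1.0]
opening: 0.0876
```

```bash
python3 - <<'E'
from h import *
o=ctrl.get_obs();print(o["tool_pos"],o["orientation"],o["clock"],o["opening"])
p=ctrl.snapshot("wrist"); np.savez("w4.npz",o=o,p=p)
m=[(d["pixels"].sum(),d["confidence"],np.argwhere(d["pixels"]).mean(0)[::-1]) for d in ctrl.outline_of(p,"filter_housing")];print(m)
u,v=proj(p,[.49,-.25,.03],o).astype(int);u=max(u,50);v=max(v,43);print(u,v)
cv2.imwrite("pics/w4.png",cv2.resize(p["pixels"][v-43:v+42,u-50:u+50],(700,595),interpolation=cv2.INTER_CUBIC))
E
```

```text
[ 0.48960248 -0.18397006  0.18981292] [-1.79994372e+02  2.37577846e-02 -1.79966489e+02] 10.1 0.08764403262845187
[(np.int64(1267), 0.93, array([239.49960537, 197.75532755])), (np.int64(1709), 0.91, array([249.75073142, 114.17378584])), (np.int64(1464), 0.7, array([309.32581967, 172.72745902])), (np.int64(2043), 0.61, array([236.47577093,  25.55310817])), (np.int64(298), 0.17, array([345.98322148, 209.56711409]))]
256 115
```

View pics/w4.png

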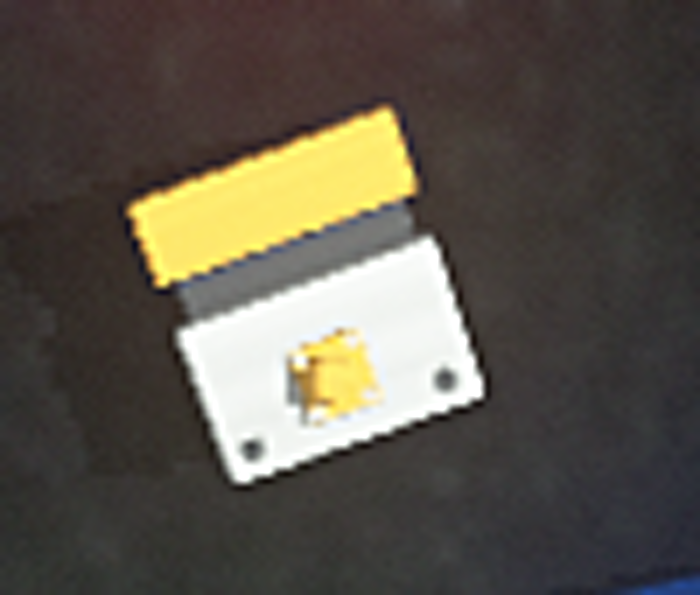

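The housing is upright and apparently undisturbed. I re-measure its corners: crop (180,330), (435,235), (487,393), (238,485).

```bash
python3 - <<'E'
from h import *
d=np.load("w4.npz",allow_pickle=True);o=d["o"].item();p=d["p"].item()
f=lambda a,b,z:ray(p,206+(a+.5)/7-.5,72+(b+.5)/7-.5,z,o)
P=np.array([f(*c,.036) for c in [(180,330),(435,235),(487,393),(238,485)]]);print(np.round(P,4),P.mean(0))
print([np.linalg.norm(P[i]-P[(i+1)%4]).round(4) for i in range(4)])
ax=P[0]+P[3]-P[1]-P[2]; ay=P[2]+P[3]-P[0]-P[1]
print("yaw",np.degrees(np.arctan2(ax[1],ax[0])),np.degrees(np.arctan2(-ay[0],ay[1])))
q=np.array([f(*c,.036) for c in [(128,210),(390,103)]]).mean(0);print(np.linalg.norm(q-P.mean(0))-.028)
E
```

```text
[[ 0.5194 -0.2462  0.036 ]
 [ 0.4767 -0.2615  0.036 ]
 [ 0.4675 -0.2358  0.036 ]
 [ 0.5102 -0.2202  0.036 ]] [ 0.49345507 -0.24091114  0.036     ]
[np.float64(0.0454), np.float64(0.0273), np.float64(0.0454), np.float64(0.0276)]
yaw 19.819641655007413 19.610753877224443
0.007089260663728659
```

>>> carry_out([
  [0,0,10,2,-28,-30,0],
  [0,0,19.7,3.9,-57,-75,0],
  [0,0,19.7,3.9,-57,-120,0],
  [0,0,19.7,3.9,-57,-155,0],
  [0,0,19.7,3.9,-57,-175,0],
  [0,0,19.7,3.9,-57,-185,0],
  [0,0,19.7,3.9,-57,-185,0],
  [0,0,19.7,3.9,-57,-185,1],
  [0,0,19.7,3.9,-57,-185,1],
  [0,0,19.7,3.9,-57,-185,1],
  [0,0,19.7,3.9,-57,-185,1],
  [0,0,19.7,3.9,-57,-185,1],
])

```text
clock: 11.7
tool_pos: [0.4934, -0.2411, 0.0046]
orientation: [-180.0, 0.0, -160.3]
force: [-0.1, -0.2, -0.7]
opening: 0.0429
```

>>> carry_out([
  [0,0,0,0,0,0,1],
  [0,0,0,0,0,0,1],
  [0,0,0,0,0,0,1],
])

```text
clock: 12.08
tool_pos: [0.4932, -0.2411, 0.0044]
orientation: [180.0, -0.0, -160.3]
force: [0.3, 0.4, 0.4]
opening: 0.0134
```

The fingers closed past 46 mm with no force, so they aren't around the block. I look now, scene and wrist in one picture.

```bash
python3 - <<'E'
from h import *
o=ctrl.get_obs();print(o["tool_pos"],o["opening"],np.round(o["joint_pos"],1))
p=ctrl.snapshot("scene");w=ctrl.snapshot("wrist");np.savez("w5.npz",o=o,p=p,w=w)
u,v=proj(p,o["tool_pos"]).astype(int);print(u,v, proj(w,o["tool_pos"],o))
a=cv2.resize(p["pixels"][v-75:v+45,u-65:u+65],(433,400),interpolation=3)
b=cv2.resize(w["pixels"],(366,275))
c=np.zeros((400,800,3),np.uint8);c[:,:433]=a;c[:275,434:]=b
cv2.imwrite("pics/c5.png",c)
E
```

```text
[ 0.49322427 -0.24110063  0.00441227] 0.013428882385165493 [ -5.6  20.3 -28.4   0.  -41.3  25.3]
319 259 [256.88391835 220.92406024]
```

View pics/c5.png

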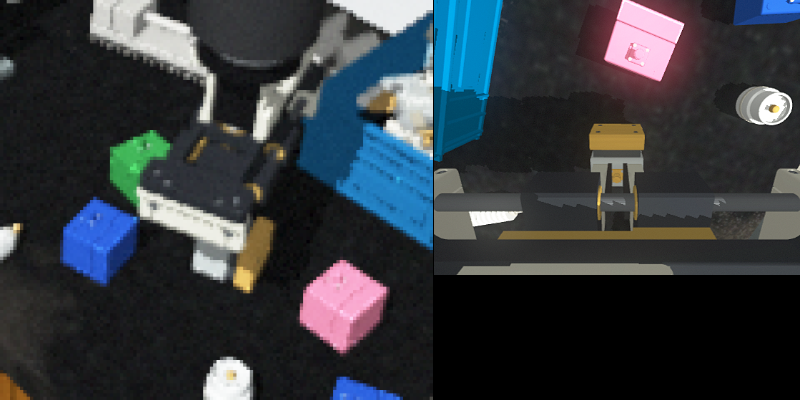

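```bash
python3 - <<'E'
from h import *
d=np.load("w5.npz",allow_pickle=True);o=d["o"].item();w=d["w"].item();s=d["p"].item()
a=cv2.resize(w["pixels"][160:320,190:320],(487,600),interpolation=cv2.INTER_CUBIC)
b=cv2.resize(s["pixels"][210:290,290:352],(310,400),interpolation=cv2.INTER_CUBIC)
c=np.zeros((600,800,3),np.uint8);c[:,:487]=a;c[:400,490:]=b
cv2.imwrite("pics/c6.png",c)
E
```

```text
(no output)
```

View pics/c6.png

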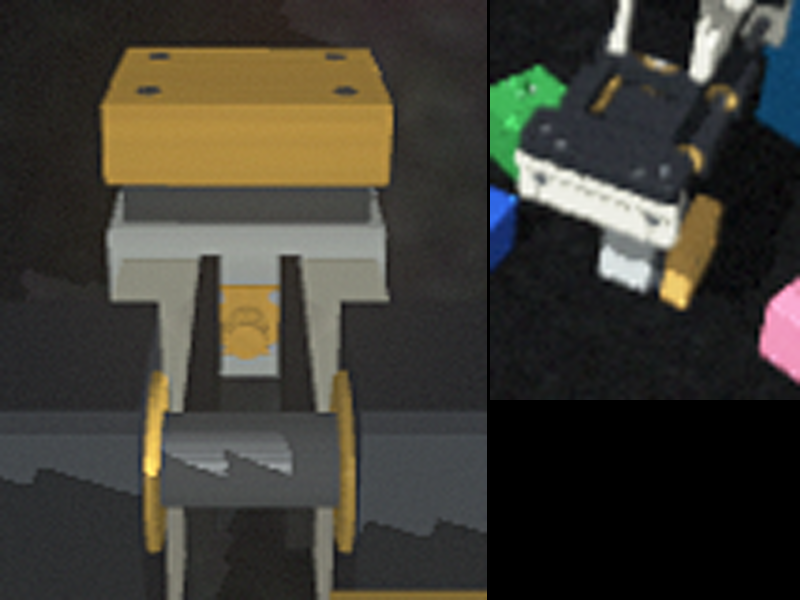

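The images show the finger visuals inside the block outline with zero contact force. I test gently whether anything reacts: finish closing, then lift a little.

>>> carry_out([
  [0,0,0,0,0,0,1],
  [0,0,0,0,0,0,1],
  [0,0,0,0,0,0,1],
])

```text
clock: 12.55
tool_pos: [0.4933, -0.2411, 0.0044]
orientation: [-180.0, 0.0, -160.3]
force: [-0.1, 0.4, -0.5]
opening: 0.0047
```

>>> carry_out([
  [0,0,0,0,0,1,1],
  [0,0,0,0,0,3,1],
  [0,0,0,0,0,5,1],
])

```text
clock: 12.92
tool_pos: [0.4931, -0.2411, 0.0095]
orientation: [180.0, -0.0, -160.3]
force: [0.5, -0.6, -2.8]
opening: 0.0043
```

```bash
python3 - <<'E'
from h import *
o=ctrl.get_obs();print(o["tool_pos"],o["opening"],np.round(o["force"],2),np.round(o["moment"],2),np.round(o["tau"],1))
w=ctrl.snapshot("wrist");a=w["pixels"];np.savez("w6.npz",o=o,w=w)
b=np.load("w5.npz",allow_pickle=True)["w"].item()["pixels"]
def yel(i):
    h=cv2.cvtColor(i,cv2.COLOR_BGR2HSV)[160:215,200:310]; m=(h[...,0]>15)&(h[...,0]<30)&(h[...,1]>120); return m.sum(),np.argwhere(m).mean(0)+[160,200]
print(yel(a),yel(b))
E
```

```text
[ 0.49309187 -0.24110914  0.0095018 ] 0.004327475594591951 [ 0.52 -0.56 -2.78] [ 0.05 -0.06  0.03] [ -0.  -49.9  21.5   5.3   0.1  -0. ]
(np.int64(2631), array([191.24515393, 255.94222729])) (np.int64(2755), array([191.24174229, 255.31433757]))
```

The housing is being held: the opening stopped at 4.3 mm, wrist load is -2.8 N, and it rose with the tool. So the tips must be at the socket, higher than the TCP reading implies. I check `pinch_z` and where the open fingertips sit in the earlier wrist picture.

```bash
python3 - <<'E'
from h import *
print("pinch_z",ctrl.pinch_z,[a for a in dir(ctrl) if not a.startswith("_")])
d=np.load("w3.npz",allow_pickle=True);o3=d["o"].item();p3=d["p"].item()   # closed, empty
d=np.load("w4.npz",allow_pickle=True);o4=d["o"].item();p4=d["p"].item()   # open
T=lambda p,x,y,z:(lambda q:(np.array(p["intrinsics"])@(q/q[2]))[:2].round(1))((np.linalg.inv(np.array(p["hand_eye"]))@[x,y,z,1])[:3])
for z in (0,-.019,-.032,-.045): print(z,"closed front",T(p3,0,-.0095,z),"open front inner",T(p4,.0438,-.0095,z),"rear",T(p4,.0438,.0095,z))
a=cv2.resize(p3["pixels"][190:340,180:332],(405,400),interpolation=3);b=cv2.resize(p4["pixels"][190:340,290:440],(395,395),interpolation=3)
c=np.zeros((400,800,3),np.uint8);c[:,:405]=a;c[:395,405:]=b;cv2.imwrite("pics/c7.png",c)
E
```

```text
pinch_z 0.0188 ['PlanningError', 'close_job', 'get_obs', 'outline_of', 'pinch_z', 'search_frame', 'snapshot']
0 closed front [256.8 208.6] open front inner [317.7 208.6] rear [316.  232.4]
-0.019 closed front [256.9 219.3] open front inner [323.7 219.3] rear [321.6 245.1]
-0.032 closed front [256.9 228. ] open front inner [328.5 227.9] rear [326.1 255.2]
-0.045 closed front [257.  237.9] open front inner [334.  237.8] rear [331.3 266.8]
```

View pics/c7.png

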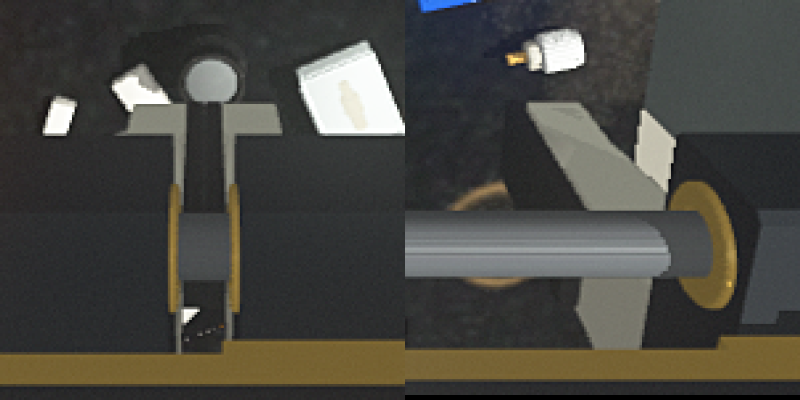

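Tip edges at row about 229 and column about 328 match z = -0.032, so the physical fingertips end about 32 mm above the reported TCP. Before regrasping, I check against the scene picture where the gripper body's underside really is, because the socket needs room under it.

```bash
python3 - <<'E'
from h import *
d=np.load("w5.npz",allow_pickle=True);o=d["o"].item();p=d["p"].item()
c,s=np.cos(np.radians(19.7)),np.sin(np.radians(19.7))
for h in (.04,.055,.066,.082,.098,.115):
    print(h,[proj(p,[o["tool_pos"][0]+c*a-s*b,o["tool_pos"][1]+s*a+c*b,o["tool_pos"][2]+h]).round(0).tolist() for a,b in [(-.0965,-.039),(-.0965,.039),(.0965,-.039)]])
print(proj(p,[.4865,-.275,0]))
im=p["pixels"]
g=cv2.cvtColor(im,cv2.COLOR_BGR2GRAY)
for v in range(236,268,2): print(v,"".join("%4d"%x for x in g[v,292:336:2]))
E
```

```text
0.04 [[322.0, 280.0], [292.0, 268.0], [347.0, 232.0]]
0.055 [[323.0, 275.0], [293.0, 263.0], [347.0, 228.0]]
0.066 [[324.0, 272.0], [293.0, 260.0], [348.0, 225.0]]
0.082 [[324.0, 267.0], [293.0, 255.0], [349.0, 221.0]]
0.098 [[325.0, 262.0], [294.0, 250.0], [350.0, 216.0]]
0.115 [[326.0, 257.0], [294.0, 245.0], [351.0, 211.0]]
[327.52498197 269.4187215 ]
236  107 123  69  53  69  55  48  47  49  44  47  49  51  50  46  43  49  50  26  24  50  52
238  123 116  58  50  52  54 106  49  49  49  50  46  50  48  44  47  49  40  32  47  50  43
240  115 121 152  45  49  51  55  55  47  49  50  49  49  46  52  46  52  49  68 157  68  34
242  116 128 235 224 183 104  48  46  51  51  51  50  50  49  51  49  50  49  48  74  91  23
244   34 108 231 202 177 234 221 185  51  48  46  50  52  66  85  49 110  53  49  39  44  19
246   23  29 229 230 115 224 197 223 225 218 116  55  45  48  54  54  54  46  39  19  15  14
248   74  29 210 236 234 236 236 236 225 197 227 232 212 108  47  46  48  47  75   9  18  15
250  101 103  21  45 136 205 237 236 237 237 225 233 197 235 225 181  86  36  97  65 112  98
252  101  49  16  21  21  23 103 155 232 237 237 237 236 235 185 211 236 236  75 103 108 104
254   53  39  12  18  20  25  28  23  23 100 204 235 236 237 234 112 216 222  93 108 109 109
256   48  43  13  19  28  29  31  26  25  19  54 136 178 221 237 219 236 235 112 109 105 101
258   45  32  18  21  25  24  23  23  26  23  84 128 124 128 158 185 234 196 112 107 106 109
260   47  19  23  20  20  23  18  31  27  24 188 204 124 126 124 101  44 109 113 105 100  53
262   20  19  22  22  24  22  26  23  26  16 210 222 221 200 200  75  48 116 115 112  99  25
264   19  28  31  20  22  25  24  27  23  14 176 224 221 220 222 117  79 188 116 102  61   8
266   18  21  27  28  25  26  24  24  23  25  26  46 131 233 217  88 140 202 201 114  24  15
```

The body's underside also sits about 33 mm high, so the whole gripper is offset: true tip z = reported z + 0.032. I set the housing down, open and regrasp on the block with that correction.

>>> carry_out([
  [0,0,0,0,0,-3,1],
  [0,0,0,0,0,-5,1],
  [0,0,0,0,0,-5,1],
  [0,0,0,0,0,-5,0],
  [0,0,0,0,0,-5,0],
  [0,0,0,0,0,-5,0],
  [0,0,0,0,0,-5,0],
  [0,0,0,0,0,-4,0],
  [0,0,0,0,0,-4,0],
  [0,0,0,0,0,-4,0],
  [0,0,0,0,0,-4,0],
  [0,0,0,0,0,-4,0],
  [0,0,0,0,0,-15,0],
  [0,0,0,0,0,-24,0],
  [0,0,0,0,0,-30,0],
  [0,0,0,0,0,-33,0],
  [0,0,0,0,0,-33,0],
])

```text
clock: 15.1
tool_pos: [0.4931, -0.2411, -0.0238]
orientation: [180.0, -0.0, -160.2]
force: [-0.1, 0.5, 0.2]
opening: 0.0876
```

>>> carry_out([
  [0,0,0,0,0,0,1],
  [0,0,0,0,0,0,1],
  [0,0,0,0,0,0,1],
  [0,0,0,0,0,0,1],
  [0,0,0,0,0,0,1],
  [0,0,0,0,0,0,1],
  [0,0,0,0,0,0,1],
  [0,0,0,0,0,0,1],
])

```text
clock: 16.1
tool_pos: [0.4933, -0.2411, -0.0235]
orientation: [-180.0, 0.0, -160.3]
force: [-0.5, -0.1, 1.7]
opening: 0.0458
```

>>> carry_out([
  [0,0,0,0,0,5,1],
  [0,0,0,0,0,25,1],
  [0,0,0,0,0,65,1],
  [0,0,0,0,10,110,1],
  [0,0,-5,0,35,150,1],
  [0,0,-10,-1,75,173,1],
  [0,0,-15,-2,120,175,1],
  [0,0,-21,-3,170,175,1],
  [0,0,-21,-4,220,175,1],
  [0,0,-21,-4,270,175,1],
  [0,0,-21,-4,320,175,1],
  [0,0,-21,-4,370,175,1],
  [0,0,-21,-4,415,175,1],
  [0,0,-21,-4,450,175,1],
  [0,0,-21,-4,475,175,1],
  [0,0,-21,-4,487,175,1],
  [0,0,-21,-4.2,490,175,1],
  [0,0,-21,-4.2,490,175,1],
  [0,0,-21,-4.2,490,175,1],
])

```text
clock: 18.48
tool_pos: [0.4891, 0.2481, 0.1515]
orientation: [-180.0, -0.0, 178.7]
force: [-0.3, -0.3, -2.1]
opening: 0.0458
```

```bash
python3 - <<'E'
from h import *
o=ctrl.get_obs();print(o["tool_pos"],o["orientation"],o["opening"],np.round(o["force"],2),o["clock"])
w=ctrl.snapshot("wrist");np.savez("w7.npz",o=o,p=w)
a=cv2.resize(w["pixels"][60:260,170:340],(510,600),interpolation=3);cv2.imwrite("pics/w7.png",a)
E
```

```text
[0.48909602 0.2480596  0.15154808] [-1.79995997e+02 -4.25000397e-03  1.78696759e+02] 0.04577648574403275 [-0.31 -0.28 -2.07] 18.475
```

>>> carry_out([
  [0,0,0,0,1,-40,1],
  [0,0,0,0,1,-80,1],
  [0,0,0,0,1,-110,1],
  [0,0,0,0,1,-130,1],
  [0,0,0,0,1,-140,1],
  [0,0,0,0,1,-144,1],
  [0,0,0,0,1,-146,1],
  [0,0,0,0,1,-147,1],
  [0,0,0,0,1,-148,1],
  [0,0,0,0,1,-148,1],
])

```text
clock: 19.77
tool_pos: [0.4891, 0.25, 0.0037]
orientation: [180.0, 0.0, 178.8]
force: [0.4, -0.3, -3.6]
opening: 0.0458
```

>>> carry_out([
  [0,0,0,0,-1,-0.7,1],
  [0,0,0,0,-1,-1.2,1],
  [0,0,0,0,-1,-1.5,1],
  [0,0,0,0,-1,-1.5,1],
])

```text
clock: 20.27
tool_pos: [0.489, 0.2488, 0.0025]
orientation: [-180.0, 0.0, 178.8]
force: [-2.5, -1.8, 5.4]
opening: 0.0456
```

>>> carry_out([
  [0,0,0,0,0,0,0],
  [0,0,0,0,0,0,0],
  [0,0,0,0,0,0,0],
  [0,0,0,0,0,0,0],
  [0,0,0,0,0,20,0],
  [0,0,0,0,0,60,0],
  [0,0,0,0,0,110,1],
  [0,0,0,0,0,140,1],
  [0,0,0,-1,-30,140,1],
  [0,0,0,-2,-65,140,1],
  [0,0,0,-2.3,-86,140,1],
  [0,0,0,-2.3,-88,140,1],
  [0,0,0,-2.3,-88,140,1],
  [0,0,0,-2.3,-88,140,1],
  [0,0,0,-2.3,-88,140,1],
  [0,0,0,-2.3,-88,120,1],
  [0,0,0,-2.3,-88,120,1],
])

```text
clock: 22.4
tool_pos: [0.4858, 0.1606, 0.1208]
orientation: [-179.9, -0.1, 178.8]
force: [-0.3, 0.3, 0.0]
opening: 0.0001
```

```bash
python3 - <<'E'
from h import *
o=ctrl.get_obs();print(o["tool_pos"],o["orientation"],o["opening"],np.round(o["force"],2),o["clock"])
for n in ["wrist","top","scene"]:
    p=ctrl.snapshot(n);np.savez("z_%s.npz"%n,o=o,p=p)
    for l in ["trigger_pad","release_pad","filter_housing","cover_face","jaw_face"]:
        print(n,l,[(np.round(d["centre"],3).tolist(),round(d["confidence"],2)) for d in ctrl.search_frame(p,l) if d["centre"][1]>.0][:2])
E
```

```text
[0.48581375 0.16059578 0.12077038] [-1.79905750e+02 -1.35336065e-01  1.78760797e+02] 0.00010226169789329592 [-0.28  0.3   0.02] 22.4
wrist trigger_pad [([0.481, 0.129, 0.104], 0.79)]
wrist release_pad [([0.484, 0.179, 0.087], 0.56)]
wrist filter_housing [([0.485, 0.132, 0.106], 0.74)]
wrist cover_face []
wrist jaw_face [([0.483, 0.124, 0.064], 0.68)]
top trigger_pad [([0.485, 0.127, 0.082], 0.38)]
top release_pad []
top filter_housing []
top cover_face []
top jaw_face [([0.483, 0.108, 0.046], 0.81), ([0.484, 0.101, 0.014], 0.17)]
scene trigger_pad [([0.484, 0.129, 0.092], 0.72)]
scene release_pad []
scene filter_housing [([0.473, 0.238, 0.058], 0.66), ([0.467, 0.127, 0.044], 0.63)]
scene cover_face [([0.473, 0.212, 0.057], 0.61)]
scene jaw_face [([0.48, 0.117, 0.058], 0.87)]
```

>>> carry_out([
  [0,0,0,0,0,-20,1],
  [0,0,0,0,0,-38,1],
  [0,0,0,0,0,-46,1],
  [0,0,0,0,0,-46,1],
  [0,0,0,0,-6,-46,1],
  [0,0,0,0,-12,-46,1],
  [0,0,0,0,-18,-46,1],
  [0,0,0,0,-24,-46,1],
])

```text
clock: 24.3
tool_pos: [0.4872, 0.1367, 0.0764]
orientation: [180.0, 0.1, 178.7]
force: [1.6, 2.4, 1.5]
opening: 0.0009
```

>>> carry_out([
  [0,0,0,0,-6,0,1],
  [0,0,0,0,-12,0,1],
  [0,0,0,0,-16,0,1],
])

```text
clock: 24.68
tool_pos: [0.487, 0.1225, 0.0759]
orientation: [179.8, 0.1, 178.7]
force: [-3.2, 14.0, -3.9]
opening: 0.0004
```

>>> carry_out([
  [0,0,0,0,-3,0,1],
  [0,0,0,0,-6,0,1],
  [0,0,0,0,-6,0,1],
])

```text
clock: 25.05
tool_pos: [0.4872, 0.1187, 0.0756]
orientation: [179.6, 0.1, 178.7]
force: [-4.3, 21.3, -3.7]
opening: 0.0005
```

>>> carry_out([
  [0,0,0,0,-3,0,1],
  [0,0,0,0,-3,0,1],
])

```text
clock: 25.3
tool_pos: [0.4874, 0.1176, 0.0756]
orientation: [179.5, 0.1, 178.7]
force: [-8.6, 28.9, -5.0]
opening: 0.0004
```

>>> carry_out([
  [0,0,0,0,20,0,1],
  [0,0,0,0,40,0,1],
  [0,0,0,0,52,0,1],
  [0,0,0,0,52,0,1],
  [0,0,0,0,38,0,1],
  [0,0,0,0,28,0,1],
  [0,0,0,0,20,0,1],
  [0,0,0,0,13,0,1],
  [0,0,0,0,8,0,1],
  [0,0,0,0,6,0,1],
  [0,0,0,0,6,0,1],
])

```text
clock: 26.68
tool_pos: [0.4873, 0.1227, 0.0758]
orientation: [179.5, 0.1, 178.6]
force: [-8.3, 27.4, -5.1]
opening: 0.0004
```

>>> carry_out([
  [0,0,0,0,20,0,1],
  [0,0,0,0,40,0,1],
  [0,0,0,0,52,0,1],
  [0,0,0,0,52,0,1],
  [0,0,0,0,38,0,1],
  [0,0,0,0,28,0,1],
  [0,0,0,0,20,0,1],
  [0,0,0,0,13,0,1],
  [0,0,0,0,8,0,1],
  [0,0,0,0,5.5,0,1],
  [0,0,0,0,5.5,0,1],
])

```text
clock: 28.05
tool_pos: [0.4873, 0.128, 0.0758]
orientation: [179.5, 0.1, 178.6]
force: [-7.6, 26.2, -5.0]
opening: 0.0005
```

>>> carry_out([
  [0,0,0,0,20,0,1],
  [0,0,0,0,40,0,1],
  [0,0,0,0,52,0,1],
  [0,0,0,0,52,0,1],
  [0,0,0,0,38,0,1],
  [0,0,0,0,28,0,1],
  [0,0,0,0,20,0,1],
  [0,0,0,0,13,0,1],
  [0,0,0,0,8,0,1],
  [0,0,0,0,5,0,1],
  [0,0,0,0,5,0,1],
])

```text
clock: 29.42
tool_pos: [0.4873, 0.133, 0.0757]
orientation: [179.5, 0.1, 178.6]
force: [-6.9, 26.2, -6.2]
opening: 0.0001
```

>>> carry_out([
  [0,0,0,0,20,0,1],
  [0,0,0,0,40,0,1],
  [0,0,0,0,52,0,1],
  [0,0,0,0,52,0,1],
  [0,0,0,0,38,0,1],
  [0,0,0,0,28,0,1],
  [0,0,0,0,20,0,1],
  [0,0,0,0,13,0,1],
  [0,0,0,0,8,0,1],
  [0,0,0,0,5,0,1],
  [0,0,0,0,5,0,1],
])

```text
clock: 30.8
tool_pos: [0.4873, 0.1377, 0.0757]
orientation: [179.5, 0.1, 178.7]
force: [-6.4, 24.5, -6.9]
opening: 0.0004
```

>>> carry_out([
  [0,0,0,0,20,0,1],
  [0,0,0,0,40,0,1],
  [0,0,0,0,52,0,1],
  [0,0,0,0,52,0,1],
  [0,0,0,0,38,0,1],
  [0,0,0,0,28,0,1],
  [0,0,0,0,22,0,1],
  [0,0,0,0,19,0,1],
])

```text
clock: 31.8
tool_pos: [0.4869, 0.153, 0.0763]
orientation: [179.8, 0.0, 178.7]
force: [-4.5, 11.0, 1.6]
opening: 0.0003
```

>>> carry_out([
  [0,0,0,0,-2,0,1],
  [0,0,0,0,-4,0,1],
])

```text
clock: 32.05
tool_pos: [0.4869, 0.1499, 0.0762]
orientation: [179.8, 0.1, 178.7]
force: [-4.0, 12.2, 1.0]
opening: 0.0001
```

>>> carry_out([
  [0,0,0,0,-2,0,1],
  [0,0,0,0,-4,0,1],
])

```text
clock: 32.3
tool_pos: [0.487, 0.1468, 0.076]
orientation: [179.7, 0.1, 178.7]
force: [-5.9, 18.7, -1.6]
opening: 0.0003
```

>>> carry_out([
  [0,0,0,0,-2,0,1],
  [0,0,0,0,-3,0,1],
  [0,0,0,0,-3,0,1],
])

```text
clock: 32.67
tool_pos: [0.4869, 0.1447, 0.0758]
orientation: [179.6, 0.1, 178.7]
force: [-5.8, 19.7, -3.5]
opening: 0.0006
```

>>> carry_out([
  [0,0,0,0,-2,0,1],
  [0,0,0,0,-3,0,1],
  [0,0,0,0,-3,0,1],
])

```text
clock: 33.05
tool_pos: [0.487, 0.1426, 0.0755]
orientation: [179.6, 0.1, 178.7]
force: [-5.7, 23.7, -6.9]
opening: 0.0006
```

```bash
python3 - <<'E'
from h import *
p=ctrl.snapshot("scene");np.savez("y_scene.npz",p=p);o=ctrl.get_obs();print(o["clock"])
q=[proj(p,x).round().tolist() for x in ([.466,.268,.044],[.466,.20,.044])];print(q)
for l in ["filter_housing","cover_face"]:
    print(l,[(np.round(d["centre"],3).tolist(),round(d["confidence"],2),proj(p,d["centre"]).round()) for d in ctrl.search_frame(p,l) if d["centre"][1]>.1][:2])
cv2.imwrite("pics/y.png",cv2.resize(p["pixels"][135:215,170:277],(800,598),interpolation=cv2.INTER_CUBIC))
E
```

```text
33.1
[[202.0, 175.0], [214.0, 183.0]]
filter_housing [([0.468, 0.249, 0.059], 0.54, array([205., 173.]))]
cover_face [([0.466, 0.228, 0.061], 0.62, array([208., 175.]))]
```

>>> carry_out([
  [0,0,0,0,20,0,1],
  [0,0,0,0,40,0,1],
  [0,0,0,0,52,0,1],
  [0,0,0,0,52,0,1],
  [0,0,0,0,38,0,1],
  [0,0,0,0,28,0,1],
  [0,0,0,0,22,0,1],
  [0,0,0,0,19,0,1],
])

```text
clock: 34.2
tool_pos: [0.4869, 0.1568, 0.0762]
orientation: [180.0, 0.0, 178.7]
force: [-1.6, 2.9, 1.4]
opening: 0.0005
```

>>> carry_out([
  [0,0,0,0,-2,0,1],
  [0,0,0,0,-4,0,1],
])

```text
clock: 34.45
tool_pos: [0.4869, 0.1539, 0.0761]
orientation: [180.0, 0.0, 178.8]
force: [-2.8, 5.5, 1.3]
opening: 0.0001
```

>>> carry_out([
  [0,0,0,0,-2,0,1],
  [0,0,0,0,-4,0,1],
])

```text
clock: 34.7
tool_pos: [0.4869, 0.1508, 0.076]
orientation: [179.9, 0.0, 178.8]
force: [-4.8, 10.2, 1.5]
opening: 0.0003
```

>>> carry_out([
  [0,0,0,0,-2,0,1],
  [0,0,0,0,-4,0,1],
])

```text
clock: 34.95
tool_pos: [0.487, 0.148, 0.0759]
orientation: [179.8, 0.1, 178.7]
force: [-4.5, 15.8, -0.9]
opening: 0.0003
```

>>> carry_out([
  [0,0,0,0,-2,0,1],
  [0,0,0,0,-4,0,1],
])

```text
clock: 35.2
tool_pos: [0.4871, 0.1453, 0.0757]
orientation: [179.7, 0.1, 178.7]
force: [-6.0, 22.0, -3.1]
opening: 0.0003
```

>>> carry_out([
  [0,0,0,0,-2,0,1],
  [0,0,0,0,-4,0,1],
  [0,0,0,0,-4,0,1],
])

```text
clock: 35.58
tool_pos: [0.487, 0.1425, 0.0754]
orientation: [179.6, 0.1, 178.7]
force: [-5.7, 24.5, -7.4]
opening: 0.0003
```

>>> carry_out([
  [0,0,0,0,-2,0,1],
  [0,0,0,0,-3,0,1],
  [0,0,0,0,-3,0,1],
])

```text
clock: 35.95
tool_pos: [0.487, 0.1405, 0.0751]
orientation: [179.5, 0.1, 178.7]
force: [-7.4, 29.7, -9.1]
opening: 0.0003
```

>>> carry_out([
  [0,0,0,0,20,0,1],
  [0,0,0,0,40,0,1],
  [0,0,0,0,52,10,1],
  [0,0,0,0,80,40,1],
  [0,0,0,0,120,54,1],
  [0,0,0,0,160,54,1],
  [0,0,0,0,185,54,1],
  [0,0,0,0,187,54,1],
  [0,0,0,0,187,54,1],
])

```text
clock: 37.08
tool_pos: [0.4864, 0.3207, 0.1297]
orientation: [-179.9, -0.0, 178.7]
force: [0.2, -0.5, -0.3]
opening: 0.0008
```

```bash
python3 - <<'E'
from h import *
o=ctrl.get_obs();print(o["tool_pos"],o["orientation"],o["clock"],o["force"].round(1) if hasattr(o["force"],'round') else o["force"])
p=ctrl.snapshot("wrist");np.savez("w8.npz",o=o,p=p)
print([proj(p,[.489,y,.062],o).round(1).tolist() for y in (.2,.21,.22,.23,.24,.25,.26,.268)])
cv2.imwrite("pics/w8.png",cv2.resize(p["pixels"][20:200,186:326],(466,600),interpolation=cv2.INTER_CUBIC))
E
```

```text
[0.48644602 0.32066216 0.12966654] [-1.79937865e+02 -4.50902068e-02  1.78749233e+02] 37.075 [ 0.2 -0.5 -0.3]
[[250.2, 53.0], [250.5, 66.1], [250.9, 79.0], [251.2, 91.5], [251.6, 103.7], [251.9, 115.6], [252.2, 127.2], [252.4, 136.3]]
```

View pics/w8.png

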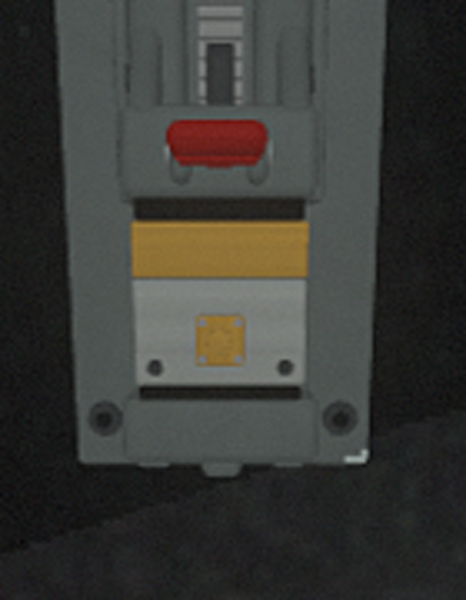

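The cover sits against the silver block with no dark gap (brass at crop rows 222-277, block at 277-385). A numeric check of the seam profile follows.

```bash
python3 - <<'E'
from h import *
d=np.load("w8.npz",allow_pickle=True);o=d["o"].item();p=d["p"].item()
im=p["pixels"].astype(float)
for c in (range(230,242),range(263,274)):
    c=list(c)
    for v in list(range(84,90))+list(range(99,108))+list(range(132,140)): print(v,im[v,c].mean(0).round().tolist(),end=" ; ")
    print()
E
```

```text
84 [32.0, 33.0, 33.0] ; 85 [30.0, 34.0, 37.0] ; 86 [42.0, 77.0, 95.0] ; 87 [57.0, 126.0, 161.0] ; 88 [55.0, 114.0, 145.0] ; 89 [54.0, 114.0, 144.0] ; 99 [54.0, 114.0, 144.0] ; 100 [52.0, 111.0, 140.0] ; 101 [51.0, 111.0, 142.0] ; 102 [51.0, 108.0, 137.0] ; 103 [79.0, 93.0, 97.0] ; 104 [126.0, 126.0, 121.0] ; 105 [126.0, 129.0, 126.0] ; 106 [126.0, 130.0, 126.0] ; 107 [126.0, 130.0, 126.0] ; 132 [108.0, 111.0, 108.0] ; 133 [121.0, 125.0, 121.0] ; 134 [116.0, 121.0, 116.0] ; 135 [78.0, 80.0, 76.0] ; 136 [23.0, 26.0, 26.0] ; 137 [31.0, 33.0, 33.0] ; 138 [28.0, 30.0, 31.0] ; 139 [37.0, 39.0, 38.0] ; 
84 [32.0, 34.0, 34.0] ; 85 [32.0, 36.0, 40.0] ; 86 [42.0, 77.0, 97.0] ; 87 [57.0, 123.0, 158.0] ; 88 [55.0, 116.0, 147.0] ; 89 [54.0, 115.0, 145.0] ; 99 [55.0, 114.0, 144.0] ; 100 [53.0, 111.0, 141.0] ; 101 [51.0, 112.0, 141.0] ; 102 [52.0, 110.0, 138.0] ; 103 [80.0, 93.0, 98.0] ; 104 [127.0, 127.0, 121.0] ; 105 [127.0, 130.0, 126.0] ; 106 [126.0, 131.0, 126.0] ; 107 [127.0, 132.0, 127.0] ; 132 [108.0, 111.0, 108.0] ; 133 [123.0, 127.0, 123.0] ; 134 [119.0, 121.0, 119.0] ; 135 [77.0, 80.0, 77.0] ; 136 [24.0, 27.0, 28.0] ; 137 [31.0, 33.0, 35.0] ; 138 [29.0, 32.0, 32.0] ; 139 [38.0, 40.0, 39.0] ;
```

Row 103 shows a hairline, at most 0.25 mm, which is either a chamfer or a tiny gap. One more firm squeeze will settle whether the trigger is stiff part-way.

>>> carry_out([
  [0,0,0,0,-50,0,1],
  [0,0,0,0,-100,0,1],
  [0,0,0,0,-130,0,1],
  [0,0,0,0,-134,-20,1],
  [0,0,0,0,-134,-45,1],
  [0,0,0,0,-134,-54,1],
  [0,0,0,0,-145,-54,1],
  [0,0,0,0,-155,-54,1],
  [0,0,0,0,-165,-54,1],
  [0,0,0,0,-170,-54,1],
])

```text
clock: 38.38
tool_pos: [0.4875, 0.1519, 0.0769]
orientation: [179.9, 0.1, 178.7]
force: [-3.3, 9.4, 2.5]
opening: 0.0006
```

>>> carry_out([
  [0,0,0,0,-3,0,1],
  [0,0,0,0,-6,0,1],
])

```text
clock: 38.62
tool_pos: [0.4876, 0.1479, 0.0767]
orientation: [179.7, 0.1, 178.7]
force: [-5.0, 17.4, 1.4]
opening: 0.0002
```

>>> carry_out([
  [0,0,0,0,-3,0,1],
  [0,0,0,0,-6,0,1],
  [0,0,0,0,-6,0,1],
])

```text
clock: 39.0
tool_pos: [0.4875, 0.1438, 0.0762]
orientation: [179.6, 0.1, 178.7]
force: [-4.9, 21.8, -4.3]
opening: 0.0005
```

>>> carry_out([
  [0,0,0,0,-3,0,1],
  [0,0,0,0,-6,0,1],
  [0,0,0,0,-8,0,1],
  [0,0,0,0,-8,0,1],
])

```text
clock: 39.5
tool_pos: [0.4877, 0.1396, 0.0757]
orientation: [179.3, 0.2, 178.7]
force: [-10.7, 39.1, -11.1]
opening: 0.0006
```

>>> carry_out([
  [0,0,0,0,20,0,1],
  [0,0,0,0,45,0,1],
  [0,0,0,0,56,10,1],
  [0,0,0,0,80,40,1],
  [0,0,0,0,120,54,1],
  [0,0,0,0,165,54,1],
  [0,0,0,0,187,54,1],
  [0,0,0,0,190,54,1],
  [0,0,0,0,190,54,1],
])

```text
clock: 40.62
tool_pos: [0.4866, 0.3204, 0.1298]
orientation: [-179.9, -0.0, 178.7]
force: [-0.0, 0.3, 0.4]
opening: 0.0004
```

```bash
cat > seam.py <<'E'
from h import *
o=ctrl.get_obs();print(o["tool_pos"],o["clock"])
p=ctrl.snapshot("wrist");np.savez("w9.npz",o=o,p=p)
im=p["pixels"].astype(float);c=list(range(230,242))
r0=int(proj(p,[.489,.235,.062],o)[1])
for v in range(r0-30,r0+50): 
    m=im[v,c].mean(0).round().astype(int).tolist(); print(v,*m,round(ray(p,250,v,.062,o)[1],4),sep=",",end="  ")
E
python3 seam.py
```

```text
[0.48655846 0.32039665 0.12980486] 40.625
67,69,71,92,0.2104  68,71,74,88,0.2112  69,75,78,83,0.2119  70,83,85,78,0.2127  71,82,84,78,0.2135  72,80,83,78,0.2142  73,79,82,76,0.215  74,78,81,76,0.2158  75,79,81,76,0.2166  76,82,85,79,0.2174  77,80,82,77,0.2182  78,73,77,71,0.2189  79,55,57,55,0.2197  80,29,32,34,0.2205  81,32,35,36,0.2213  82,33,36,37,0.2221  83,33,36,38,0.2229  84,32,34,36,0.2237  85,30,30,30,0.2245  86,36,58,70,0.2253  87,57,123,155,0.2261  88,57,119,151,0.2269  89,53,111,140,0.2277  90,56,116,146,0.2285  91,55,118,150,0.2293  92,55,117,148,0.2301  93,55,116,146,0.2309  94,53,114,143,0.2317  95,54,114,143,0.2326  96,55,114,144,0.2334  97,54,114,144,0.2342  98,54,114,143,0.235  99,54,113,143,0.2358  100,53,112,142,0.2367  101,51,111,141,0.2375  102,50,110,140,0.2383  103,68,95,108,0.2391  104,129,128,120,0.24  105,126,129,124,0.2408  106,126,129,125,0.2416  107,126,130,125,0.2425  108,127,132,127,0.2433  109,124,128,125,0.2441  110,122,126,123,0.245  111,121,126,121,0.2458  112,121,124,121,0.2467  113,120,123,121,0.2475  114,119,123,119,0.2484  115,118,122,119,0.2492  116,120,124,120,0.2501  117,121,125,122,0.2509  118,123,126,123,0.2518  119,124,128,123,0.2526  120,123,127,123,0.2535  121,123,125,123,0.2543  122,121,124,121,0.2552  123,120,123,120,0.2561  124,117,122,117,0.2569  125,116,120,116,0.2578  126,118,121,117,0.2587  127,118,123,120,0.2595  128,105,107,105,0.2604  129,95,98,95,0.2613  130,92,95,92,0.2622  131,96,99,95,0.263  132,106,110,106,0.2639  133,118,123,119,0.2648  134,121,125,120,0.2657  135,108,110,107,0.2666  136,18,20,20,0.2675  137,30,31,32,0.2684  138,31,34,34,0.2693  139,31,33,34,0.2701  140,60,62,58,0.271  141,87,90,83,0.2719  142,84,87,81,0.2728  143,85,87,81,0.2737  144,84,86,80,0.2747  145,83,85,80,0.2756  146,84,86,81,0.2765
```

Both profiles give the same overall length, 41.6 mm measured against 42 mm when home, so the cover is home and the hairline is a chamfer. Now the release lever.

>>> carry_out([
  [0,0,0,1,-50,0,1],
  [0,0,0,1.5,-76,-10,1],
  [0,0,0,1.5,-80,-45,1],
  [0,0,0,1.5,-80,-72,1],
  [0,0,0,1.5,-80,-80,1],
  [0,0,0,1.5,-80,-80,1],
  [0,0,0,1,-88,-80,1],
  [0,0,0,1,-94,-80,1],
  [0,0,0,1,-99,-80,1],
  [0,0,0,1,-104,-80,1],
])

```text
clock: 41.92
tool_pos: [0.4881, 0.2177, 0.0505]
orientation: [179.9, 0.1, 178.8]
force: [-0.4, 3.4, 0.0]
opening: 0.0004
```

>>> carry_out([
  [0,0,0,0,-5,0,1],
  [0,0,0,0,-10,0,1],
  [0,0,0,0,-15,0,1],
])

```text
clock: 42.3
tool_pos: [0.4879, 0.2023, 0.0501]
orientation: [180.0, 0.0, 178.8]
force: [-0.8, 2.6, 2.1]
opening: 0.0005
```

>>> carry_out([
  [0,0,0,0,-4,0,1],
  [0,0,0,0,-8,0,1],
  [0,0,0,0,-12,0,1],
  [0,0,0,0,-14,0,1],
])

```text
clock: 42.8
tool_pos: [0.4878, 0.1893, 0.05]
orientation: [179.9, 0.0, 178.7]
force: [-6.0, 13.2, 2.3]
opening: 0.0005
```

>>> carry_out([
  [0,0,0,0,-2,0,1],
  [0,0,0,0,-4,0,1],
  [0,0,0,0,-4,0,1],
])

```text
clock: 43.18
tool_pos: [0.488, 0.189, 0.0501]
orientation: [179.6, 0.1, 178.7]
force: [-10.1, 23.3, -0.1]
opening: 0.0006
```

>>> carry_out([
  [0,0,0,0,8,0,1],
  [0,0,0,0,20,0,1],
  [0,0,0,0,32,0,1],
  [0,0,0,0,36,40,1],
  [0,0,0,0,60,80,1],
  [0,0,0,0,100,80,1],
  [0,0,0,0,132,80,1],
  [0,0,0,0,136,80,1],
  [0,0,0,0,136,80,1],
])

```text
clock: 44.3
tool_pos: [0.4872, 0.3202, 0.1288]
orientation: [-179.9, -0.1, 178.8]
force: [-0.5, -0.3, 0.4]
opening: 0.0003
```

```bash
python3 seam.py > s9.txt; python3 - <<'E'
import numpy as np
from h import *
d=np.load("w9.npz",allow_pickle=True);o=d["o"].item();p=d["p"].item();print(o["tool_pos"],o["clock"],o["force"])
hsv=cv2.cvtColor(p["pixels"],cv2.COLOR_BGR2HSV)
red=((hsv[...,0]<8)|(hsv[...,0]>172))&(hsv[...,1]>150)&(hsv[...,2]>60);red[:, :200]=0;red[:,310:]=0;red[110:]=0
r=np.argwhere(red);print("red rows",r.min(0),r.max(0)) if len(r) else print("no red")
if len(r): print("lever front y(z=.085)",ray(p,250,r.max(0)[0]+.5,.085,o)[1])
br=(abs(hsv[...,0].astype(int)-20)<8)&(hsv[...,1]>130)&(hsv[...,2]>80);br[:, :200]=0;br[:,310:]=0;br[:60]=0;br[180:]=0
n,l,s,c=cv2.connectedComponentsWithStats(br.astype(np.uint8));print(s[1:][s[1:,4]>60])
for i in np.argsort(-s[1:,4])[:1]+1:
    u,v,w,h=s[i,:4]; print("brass",[np.round(ray(p,a,b,.062,o),4)[:2] for a,b in((u-.5,v-.5),(u+w-.5,v-.5),(u-.5,v+h-.5))]); print(cv2.minAreaRect(np.argwhere(l==i)[:,::-1].astype(np.float32)))
im=p["pixels"].astype(float);g=im[:,235:242].mean((1,2)).round().astype(int)
print([(v,int(g[v]),round(float(ray(p,250,v,.062,o)[1]),4)) for v in range(35,60)])
t=ctrl.snapshot("top")
for n in ["adapter_5","load_716","attenuator","loupe","filter_housing"]:
    print(n,[(np.round(d["centre"],3).tolist(),round(d["confidence"],2)) for d in ctrl.search_frame(t,n)][:4])
E
cat s9.txt | tr ' ' '\n' | awk -F, '$1>=84 && $1<=140' | tr '\n' ' '
```

```text
[0.48716414 0.32018536 0.12877469] 44.3 [-0.49506356 -0.34502779  0.39553839]
red rows [ 15 236] [ 34 266]
lever front y(z=.085) 0.19051747310756878
[[226  87  53  17 889]
 [246 116  14  14 158]]
brass [array([0.5115, 0.225 ]), array([0.4664, 0.226 ]), array([0.5123, 0.2388])]
((252.0, 95.0), (16.0, 52.0), 90.0)
[(35, 79, 0.1864), (36, 80, 0.1871), (37, 76, 0.1879), (38, 76, 0.1886), (39, 72, 0.1893), (40, 72, 0.19), (41, 79, 0.1908), (42, 83, 0.1915), (43, 79, 0.1922), (44, 75, 0.193), (45, 68, 0.1937), (46, 37, 0.1944), (47, 31, 0.1952), (48, 34, 0.1959), (49, 35, 0.1966), (50, 35, 0.1974), (51, 33, 0.1981), (52, 34, 0.1989), (53, 30, 0.1996), (54, 31, 0.2004), (55, 31, 0.2011), (56, 31, 0.2018), (57, 26, 0.2026), (58, 53, 0.2034), (59, 127, 0.2041)]
adapter_5 []
load_716 [([0.392, -0.334, 0.032], 0.5)]
attenuator [([0.598, -0.143, 0.02], 0.7), ([0.489, 0.161, 0.016], 0.2)]
loupe []
filter_housing [([0.428, -0.413, 0.031], 0.76), ([0.489, 0.245, 0.058], 0.74), ([0.507, -0.338, 0.034], 0.71), ([0.512, -0.142, 0.04], 0.67)]
84,115,116,114,0.2235 85,119,117,113,0.2243 86,116,117,117,0
[... 484 characters left out ...]
126,130,127,0.2438 110,124,127,124,0.2447 111,122,127,123,0.2455 112,121,125,122,0.2464 113,120,125,120,0.2472 114,120,124,120,0.248 115,118,122,119,0.2489 116,121,124,121,0.2497 117,122,126,122,0.2506 118,121,126,122,0.2514 119,123,128,124,0.2523 120,123,128,123,0.2531 121,123,126,123,0.254 122,122,126,122,0.2549 123,120,124,120,0.2557 124,119,122,120,0.2566 125,117,120,117,0.2574 126,117,120,117,0.2583 127,118,122,118,0.2592 128,114,118,115,0.26 129,97,99,97,0.2609 130,94,97,93,0.2618 131,94,97,94,0.2627 132,99,102,99,0.2635 133,116,119,115,0.2644 134,121,125,121,0.2653 135,112,115,111,0.2662 136,49,51,50,0.2671 137,27,29,30,0.268 138,31,33,34,0.2689 139,28,30,30,0.2697 140,41,43,41,0.2706
```

```bash
python3 -c "
from plant import ctrl
print(ctrl.close_job(), ctrl.get_obs()['clock'])"
```

```text
the job is handed in; nothing more can be done
the job is handed in; nothing more can be done
```

The cover is pressed home, the jaw head is back at its stop, and the job is handed in. The robot's clock read 44.3 s at the last look, against the 61 s limit.

**What I did**
- **Pick-up:** My first two closings missed the block. The real fingertips sit about 32 mm above the reported TCP. On the second closing the fingers shut on the brass socket, and I lifted the housing about 5 mm by it, then set it down. After correcting the height I gripped the silver block, which read 45.8 mm.
- **Clamping:** I stood the housing on the rails, cover facing the moving jaw, and squeezed the trigger eight times. From the seventh squeeze the finger's end position stopped advancing. The last squeeze went to 39 N at the wrist.
- **Release:** I pushed the red lever until the head hit its stop at about 23 N, then backed away.

**Last checks**
- **Cover:** Brass and silver meet with only a sub-pixel dark line, which I took for a chamfer. Overall length was about 41.6 mm before release, against 42 mm when fully home, and the last look shows about the same. The trigger never went clearly stiff part-way, so I judged "home" from the pictures and the stalled advance.
- **Jaw head:** It is back within about 1 mm of its starting image position.
- **Trigger and lever:** I let go of both, and the gripper is clear with no force on the wrist.
- **Housing:** It stands on the rails between the jaws, against the fixed jaw's rubber.
- **Loose things:** The attenuator was found where it was at the start. The load was found too, but the overhead camera had no reliable first fix on it to compare with. The networks missed the adapter and the loupe in the final overhead picture, so I could not confirm those two. I planned no move that would touch either.

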